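# Put the top bowl of the pile in the drying box

### The arm

A 7-joint arm with a two-finger parallel gripper is mounted at the origin on the work surface. World frame = base frame: x ahead of the robot, y to its left, z up, the work surface at z = 0. Lengths are in m, angles in rad, forces in N, time in s.
With the tool pointing down it reaches from about 0.4 to 0.85 m from the base axis. Payload 6.9 kg.
Tool frame: the origin (TCP) lies at the very end of the fingers, on their centre line; the grasp point (between the pads) lies behind it (ctrl.tcp_to_grasp is the z of the grasp point in the tool frame, in m); z points along the fingers, y is the line along which they close (so a half turn about z gives the same grasp; the last joint's range is limited). The gripper opens to 85 mm and grips with 20 to 120 N. Pads are 22 mm wide; open, the fingers measure 114 mm over their backs; the gripper's body (76 mm by 85 mm) begins 54 mm behind the grasp point. The pads swing forward as they close: fully open they stand 13 mm farther back than shut.
Start: joints at [1.373, 0.507, -0.238, 1.5, 0.126, 1.149, -0.155], TCP at [0.186, -0.597, 0.231] pointing down, gripper open.
Joint ranges: [-3.08, 3.08], [-0.24, 2.05], [-1.43, 1.35], [0, 2.5], [-1.52, 4.66], [0.17, 1.96], [-2.89, 2.89]. Speed limits (rad/s): [2.39, 2.39, 3.14, 3.14, 3.14, 3.14, 3.14].

### API

Orientations are given as a unit quaternion [w, x, y, z].
In Python, from rig import ctrl gives the robot as it stands.
- The arm moves only by the tool servo_tool, never from a script. Its argument "targets" is a list of rows, each an object with "travel": the shift along the tool's x, y, z in m, a list of three; "turn": the turn, a rotation vector about the tool's x, y, z in rad, a list of three. A call has 1 to 20 rows; each row shifts and turns the commanded pose from where the row before left it, along the tool's axes as they then stand; what a row does not reach is not made up. A row lasts 1/12 s, in which the tool goes at most 41.7 mm and 7.16 degrees, less where a joint would pass 70% of its speed; a pose out of reach is approached as far as the arm can. A call with a gripper value outside its range is refused whole. "gripper" is the closure, from -1 (fully open) to 1 (shut), set as the call begins (left out, the last holds). The fingers move at their own pace and stop on an object; the grip force is fixed at half the most. Time passes only in rows, so rows that do not move let the fingers close. It gives the time, the measured TCP pose, the force, the opening and the grip force at its end, in the units of the state.
- ctrl.state(): the state, without advancing time (a new reading comes with each control period).
- ctrl.camera(name): name is "scene" or "top"; returns a dict with "pixels" (420x560x3 uint8, blue, green, red), "K" (3x3 intrinsics, pixels), "k1" (the pictures are not rectified: a ray, as slopes to the right and down, at radius r is drawn at 1 + k1 r^2 times it, then the intrinsics apply), "R" (3x3) and "t" (3): a world point X has camera coordinates R X + t. Camera axes: x right, y down, z forward; pixel columns grow to the right and rows downward; lengths in m; the calibration is good to about 2 mm. A picture is of the moment at which its call begins. There is no depth.
- ctrl.sign_off(): hands the job in; it is judged then, once.
The state is a dict: "time": time; "q": joint angles; "joint_vel": joint speeds; "joint_torque": joint torques, N m; "position": TCP position; "tcp_rot": TCP orientation; "contact_force": force on the tool from outside, world axes, zero at the start; "wrist_torque": the same for the moment, N m; "grip_width": finger opening in m; "gripper_force": force on a finger pad.
Only numpy, scipy, OpenCV 4.12 (cv2) and the standard library are available. Lean on these libraries where they do the work, as an engineer would, in place of code of your own. Each camera call takes 0.05 s, during which the arm holds its last target. There are 200 camera calls.

### The job

Swing the glazed door on top of the drying box right up so that it stands open, then lift just the top bowl off the pile of turned bowls and set it down gently, without dropping it, upright on the floor of the box. Leave the door standing open, and leave the rest of the pile and everything else on the bench where it is.

Things in the scene. Friction and masses are not known exactly. Their poses are not given: they have to be found in the camera images.
- drybox: plywood drying box, fixed, open at the top under its door; outside 190 (x) x 240 (y) x 95 tall, walls 7.5, inside floor 10 above its underside; origin centre of its underside; its front, with the handle, faces -x of its own frame, the hinge is along its far (+x) top edge
- door (a joint): angle of the glazed wooden door on top of the drying box: 0 = closed and level, grows as its front edge swings up and away from the robot, 1.57 = standing upright, stop at 2.1; stiff hinge, it stays where it is left. Door 190 x 240 x 12, about 350 g, opened with some 5 N at the handle
- door_handle (a point): middle of the round steel handle bar, 10 dia, 120 long along y, standing 34 off the front edge of the door in the door's plane (gap of 29 between bar and door edge); centre of the bar; moves with the door. Its frame turns with the door: y along the bar, -x out of the front edge
- door_hinge (a point): middle of the door's hinge line, which runs along its y; 102 above the table, 224 from the centre of the handle bar
- bowl_top: TOP bowl of the pile of three alike: turned wooden bowl, outside 118 dia at the rim and 75 tall, foot 52 dia; wall 5 thick, leaning outward 17 deg from vertical over the upper 30; inside floor 34 above its underside; origin centre of the underside of the foot, z up the axis; mass about 220 g. Its rim stands 34 above the rim of the bowl it sits in, with about 5 of play all round
- bowl_mid: middle bowl of the pile, same size and shape, its underside 34 below that of the top bowl; origin as for the top bowl
- bowl_low: lowest bowl of the pile, same size and shape, standing on the tray; origin as for the top bowl
- tray: fixed flat plywood tray 240 (x) x 280 (y) x 12 with the pile, jar and sanding block on it; origin centre of its underside
- wax_jar: small amber glass jar with steel cap, 44 dia x 50 tall, on the tray beside the pile; origin centre of underside
- sanding_block: cork block 90 x 45 x 30, on the tray beside the pile; origin centre of underside
- brush: bench brush lying at the left of the bench; origin centre of underside, x along it
- blank: plain upright wood cylinder 70 dia x 110 tall; origin centre of underside
- faceplate: steel lathe faceplate lying flat, disc 90 dia x 10 with a 40 dia hub to 32 high; origin centre of underside
- oil_bottle: white plastic bottle 60 dia x 160 tall; origin centre of underside
- gouge: turning gouge, lying, 400 long: red wooden handle to its -x, steel blade to +x, 30 high; origin under the ferrule
There are look-alikes about, which are no part of the job. What is shaped like the bowl_top but red or yellow is not meant.

How it is judged:
On the way, in this order (a step that is already met when the one before it is completed fails the run):
1. the door of the drying box stands open (beyond 1.2 rad) with the top bowl still on the pile (value of joint door above 1.2 rad and distance of bowl_top from where it was at the start of the episode below 0.03 m), for 0.2 s.
2. the top bowl is lifted clear of the pile, the middle bowl staying behind (z of bowl_top in the frame of bowl_mid above 0.075 m and distance of bowl_mid from where it was at the start of the episode below 0.025 m), for 0.1 s.
At the end, for the whole second after the job is handed in: The door stands open beyond 1.2 rad; the top bowl stands upright (within 0.12 rad) on the floor of the drying box (its underside 4 to 18 mm above the underside of the box, inside its walls) and is at rest; the other two bowls are within 25 mm of where they were and upright within 0.15 rad (value of joint door above 1.2 rad and z of bowl_top in the frame of drybox between 0.004 and 0.018 m and x of bowl_top in the frame of drybox between -0.07 and 0.07 m and y of bowl_top in the frame of drybox between -0.1 and 0.1 m and angle between bowl_top's own z axis and vertical below 0.12 rad and linear speed of bowl_top below 0.03 m/s and distance of each of bowl_mid, bowl_low from where it was at the start of the episode below 0.025 m and angle between each of bowl_mid, bowl_low's own z axis and vertical below 0.15 rad); the robot touches nothing.
It fails at once if the top bowl is dropped (falls faster than 0.5 m/s out of the fingers) (linear speed of bowl_top above 0.5 m/s and contact force between the fingers and bowl_top below 0.05 N).
It fails at once if a bowl of the rest of the pile is carried off or knocked over (distance of any of bowl_mid, bowl_low from where it was at the start of the episode above 0.05 m).
It fails at once if another thing on the bench is pushed more than 40 mm or knocked over (distance of any of wax_jar, sanding_block, brush, blank, faceplate, oil_bottle, gouge from where it was at the start of the episode above 0.04 m or angle between any of wax_jar, sanding_block, blank, faceplate, oil_bottle's own z axis and vertical above 0.5 rad).
It also fails if it takes over 69 s, if anything falls off the work surface, if the arm or the gripper's body presses on something with over 40 N, if the wrist force passes 120 N, or if a joint passes its speed limit or range.

## Working session

There is one attempt and no reset: what is moved stays moved. The work goes in short steps, Python scripts to look and compute and a tool call to move; the robot and the scene stay as the last step left them, time stands still between calls to the robot, and variables do not carry over. Pictures are saved under pics/ and viewed, at most 10 in all, crops included, and the job is handed in when it is done.

Besides the shell and the picture viewer there is one more tool, called after ">>>" in YAML: its name, and indented under it one key for each argument. servo_tool: Moves the arm, as the interface text tells. Its arguments: {"type":"object","properties":{"targets":{"type":"array","items":{"type":"object","properties":{"travel":{"type":"array","items":{"type":"number"}},"turn":{"type":"array","items":{"type":"number"}}}}},"gripper":{"type":"number"}},"required":["targets"]}

```bash
mkdir -p pics; ls; python3 - <<'E'
from rig import ctrl
import cv2
for n in("scene","top"):
    c=ctrl.camera(n); cv2.imwrite(f"pics/{n}0.png",c["pixels"]); print(n,c["K"],c["k1"],c["R"],c["t"])
print(ctrl.state(),ctrl.tcp_to_grasp)
E
```

```text
pics
scene [[401.72566962   0.         279.94199633]
 [  0.         401.72566962 208.74946692]
 [  0.           0.           1.        ]] -0.0009451374846511911 [[-0.69367525  0.71991009 -0.02332618]
 [ 0.41939147  0.37735546 -0.82565953]
 [-0.58559836 -0.58252238 -0.56368629]] [ 0.33889144 -0.1402473   1.68168268]
top [[410.08233676   0.         281.00505652]
 [  0.         410.08233676 210.43249979]
 [  0.           0.           1.        ]] -0.0712938084542334 [[-0.01178063 -0.99988801 -0.00922933]
 [-0.98223576  0.01330039 -0.1871791 ]
 [ 0.18728089  0.00686029 -0.98228245]] [0.05562437 0.5131996  1.39133889]
{'time': 0.1, 'q': array([ 1.37351592,  0.50825207, -0.23751369,  1.50102219,  0.12569309,
        1.14889999, -0.15479495]), 'joint_vel': array([-0.00104222, -0.00023257, -0.00061726, -0.0028485 , -0.00033745,
       -0.00109772,  0.00036956]), 'joint_torque': array([-5.49852586e-03, -6.21830463e+01, -2.19457045e+00, -2.50201625e+01,
        1.26027528e-02,  7.90888967e-03, -2.37400729e-05]), 'position': array([ 0.18614975, -0.59616852,  0.23052072]), 'tcp_rot': array([-7.86133173e-04,  9.88562273e-01,  1.50811126e-01, -1.35398826e-04]), 'contact_force': array([ 0.01786549, -0.23428411,  0.45271161]), 'wrist_torque': array([ 0.00414299, -0.01474368, -0.00289069]), 'gripper_force': 0.0, 'grip_width': 0.08544435681365818} -0.0187
```

View pics/scene0.png

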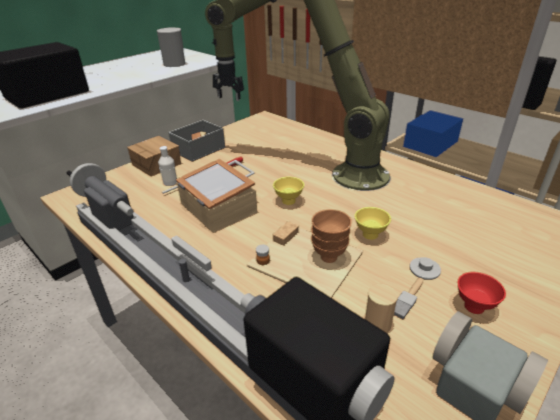

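View pics/top0.png

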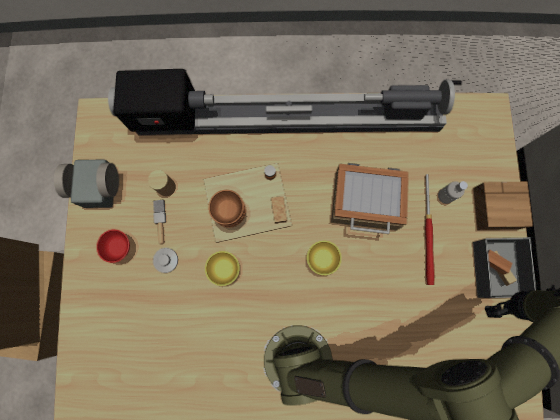

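Two views show the brown pile at scene (331,235) / top (227,208). The look-alikes are yellow bowls at top (222,268) and (323,258), and a red bowl at (113,246). Only the brown stack of three on the tray fits. The drying box is at top (371,195) / scene (216,190), with its handle toward the robot at top (368,229). I'll confirm both in an enlarged crop.

```bash
cat > h.py <<'E'
import numpy as np, cv2
from rig import ctrl
from scipy.optimize import least_squares
from scipy.spatial.transform import Rotation as Rn
C={}
def cam(n):
    if n not in C: C[n]=ctrl.camera(n)
    return C[n]
def proj(n,X):
    c=cam(n);x=np.atleast_2d(X)@np.array(c["R"]).T+c["t"];s=x[:,:2]/x[:,2:]
    s=s*(1+c["k1"]*(s**2).sum(1,keepdims=True));K=c["K"]
    return s*[K[0,0],K[1,1]]+[K[0,2],K[1,2]]
def tri(a,b,x0=(.5,0,.1)):  # a pixel in top, b pixel in scene
    r=least_squares(lambda X:np.r_[proj("top",X)[0]-a,proj("scene",X)[0]-b],x0)
    return r.x,np.abs(r.fun).max()
def plane(n,p,z):
    return least_squares(lambda X:proj(n,[X[0],X[1],z])[0]-p,[.5,0]).x
E
python3 - <<'E'
import cv2,numpy as np
t=cv2.imread("pics/top0.png");s=cv2.imread("pics/scene0.png")
f=lambda i,x,y,w,h:cv2.resize(i[y:y+h,x:x+w],(400,300),interpolation=cv2.INTER_CUBIC)
cv2.imwrite("pics/crop.png",np.vstack([np.hstack([f(t,180,155,120,90),f(t,320,155,120,90)]),np.hstack([f(s,270,195,120,90),f(s,160,150,120,90)])]))
E
```

```text
(no output)
```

View pics/crop.png

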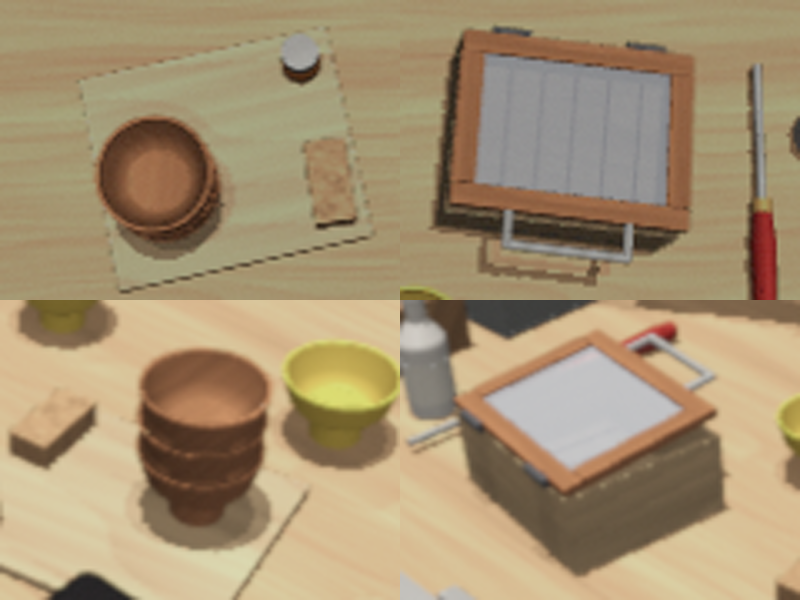

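Crop confirms: the top brown bowl has its rim centre at top ≈(227,207.5) / scene ≈(332,222). The door's frame corners and handle bar are clear in both views. Next I'll triangulate them.

```bash
python3 - <<'E'
from h import *
T=lambda u,v,x,y:np.array([x+u/3.3333,y+v/3.3333])
t=lambda u,v:T(u,v,320,155); s=lambda u,v:T(u,v,160,150)
P={}
for k,a,b in [("hingeL",t(62,30),s(165,190)),("hingeR",t(294,55),s(58,103)),("frontR",t(288,230),s(195,30)),("frontL",t(50,205),s(317,110)),("barL",t(108,248),s(312,78)),("barR",t(230,261),s(252,38))]:
    P[k],e=tri(a,b); print(k,P[k].round(4),round(e,2))
print("rim",tri(T(156,175,180,155),T(206,391-300,270,195)))
d=P["hingeL"]+P["frontL"]-P["hingeR"]-P["frontR"]; print("yaw from y-axis",np.arctan2(-d[0],d[1]))
d=P["hingeL"]-P["frontL"]+P["hingeR"]-P["frontR"]; print("yaw from x-axis",np.arctan2(d[1],d[0]))
# circle fit of rim: top-view extremes left,right,top ; scene extremes
edges=[("top",T(96,175,180,155),0,-1),("top",T(213,172,180,155),0,1),("top",T(154,116,180,155),1,-1),("scene",T(140,395-300,270,195),0,-1),("scene",T(271,390-300,270,195),0,1),("scene",T(206,350-300,270,195),1,-1),("scene",T(206,432-300,270,195),1,1),("top",T(156,232,180,155),1,1)]
a=np.linspace(0,2*np.pi,400)
def f(p):
    ring=np.c_[p[0]+.059*np.cos(a),p[1]+.059*np.sin(a),0*a+p[2]];o=[]
    for n,px,ax,sg in edges:
        q=proj(n,ring)[:,ax]; o.append((q.max() if sg>0 else q.min())-px[ax])
    return o
r=least_squares(f,[.6,.15,.15]);print("rimfit",r.x,r.fun.round(1))
# other obstacles
print("jar",plane("top",T(300,50,180,155),.06),"block",plane("top",T(330,180,180,155),.042),"tray",[plane("top",T(*q,180,155),.012).round(3) for q in((80,80),(327,28),(372,236),(120,290))])
print("yel",plane("top",(323,258),.07),"bottle",plane("top",(459,186),.16),"yel2",plane("top",(222,268),.07))
E
```

```text
hingeL [ 0.663  -0.1514  0.1049] 0.18
hingeR [ 0.6323 -0.3907  0.0989] 1.25
frontR [ 0.4481 -0.3667  0.1245] 0.04
frontL [ 0.4764 -0.1299  0.1224] 0.22
barL [ 0.4323 -0.1857  0.1216] 0.34
barR [ 0.4167 -0.3055  0.1235] 0.61
rim (array([0.50627791, 0.22872038, 0.14416184]), np.float64(0.7325057421401766))
yaw from y-axis -0.12346760995215328
yaw from x-axis -0.1221655874218388
rimfit [0.50755841 0.22928385 0.14672416] [-0.8 -0.1  0.2 -1.4  0.2  0.3 -0.3  0.6]
jar [0.65851048 0.08643073] block [0.52038567 0.05618858] tray [array([0.642, 0.331]), array([0.698, 0.058]), array([0.464, 0.012]), array([0.409, 0.282])]
yel [ 0.34390528 -0.09129863] bottle [ 0.56689843 -0.54103615] yel2 [0.31428441 0.25089949]
```

>>> servo_tool:
  targets:
    - {"travel": [0.0237,-0.0189,0.002]}
    - {"travel": [0.0237,-0.0189,0.002]}
    - {"travel": [0.0237,-0.0189,0.002]}
    - {"travel": [0.0237,-0.0189,0.002]}
    - {"travel": [0.0237,-0.0189,0.002]}
    - {"travel": [0.0237,-0.0189,0.002]}
    - {"travel": [0.0237,-0.0189,0.002]}
    - {"travel": [0.0237,-0.0189,0.002]}
    - {"travel": [0.0237,-0.0189,0.002]}
    - {"travel": [0.0237,-0.0189,0.002]}
    - {"travel": [0.0237,-0.0189,0.002]}
    - {"travel": [0.0237,-0.0189,0.002]}
    - {"travel": [0.0237,-0.0189,0.002]}
    - {"travel": [0.0237,-0.0189,0.002]}
  gripper: 0.4

```text
$.targets[0]: bad value
```

>>> servo_tool:
  targets:
    - {"turn": [0,0,-0.1145]}
    - {"turn": [0,0,-0.1145]}
    - {"turn": [0,0,-0.1145]}
    - {"turn": [0,0,-0.1145]}
    - {"turn": [0,0,-0.1145]}
    - {"turn": [0,0,-0.1145]}
    - {"turn": [0,0,-0.1145]}
    - {"turn": [0,0,-0.1145]}
    - {"turn": [0,0,-0.1145]}
    - {"turn": [0,0,-0.1145]}
    - {}
    - {}

```text
$.targets[0]: bad value
```

>>> servo_tool:
  targets:
    - {"travel": [0.0237,-0.0189,0.002],"turn": [0,0,0]}
    - {"travel": [0.0237,-0.0189,0.002],"turn": [0,0,0]}
    - {"travel": [0.0237,-0.0189,0.002],"turn": [0,0,0]}
    - {"travel": [0.0237,-0.0189,0.002],"turn": [0,0,0]}
    - {"travel": [0.0237,-0.0189,0.002],"turn": [0,0,0]}
    - {"travel": [0.0237,-0.0189,0.002],"turn": [0,0,0]}
    - {"travel": [0.0237,-0.0189,0.002],"turn": [0,0,0]}
    - {"travel": [0.0237,-0.0189,0.002],"turn": [0,0,0]}
    - {"travel": [0.0237,-0.0189,0.002],"turn": [0,0,0]}
    - {"travel": [0.0237,-0.0189,0.002],"turn": [0,0,0]}
    - {"travel": [0.0237,-0.0189,0.002],"turn": [0,0,0]}
    - {"travel": [0.0237,-0.0189,0.002],"turn": [0,0,0]}
    - {"travel": [0.0237,-0.0189,0.002],"turn": [0,0,0]}
    - {"travel": [0.0237,-0.0189,0.002],"turn": [0,0,0]}
  gripper: 0.4

```text
time: 1.37
position: [0.4247, -0.2438, 0.2032]
tcp_rot: [0.0, 0.989, 0.151, 0.0]
contact_force: [0.2, 0.1, 0.5]
grip_width: 0.0252
gripper_force: 0.0
```

>>> servo_tool:
  targets:
    - {"travel": [0,0,0],"turn": [0,0,-0.1145]}
    - {"travel": [0,0,0],"turn": [0,0,-0.1145]}
    - {"travel": [0,0,0],"turn": [0,0,-0.1145]}
    - {"travel": [0,0,0],"turn": [0,0,-0.1145]}
    - {"travel": [0,0,0],"turn": [0,0,-0.1145]}
    - {"travel": [0,0,0],"turn": [0,0,-0.1145]}
    - {"travel": [0,0,0],"turn": [0,0,-0.1145]}
    - {"travel": [0,0,0],"turn": [0,0,-0.1145]}
    - {"travel": [0,0,0],"turn": [0,0,-0.1145]}
    - {"travel": [0,0,0],"turn": [0,0,-0.1145]}
    - {"travel": [0,0,0],"turn": [0,0,0]}
    - {"travel": [0,0,0],"turn": [0,0,0]}

```text
time: 2.37
position: [0.424, -0.2452, 0.2032]
tcp_rot: [-0.0, 0.75, 0.661, 0.0]
contact_force: [-1.2, 0.4, 0.3]
grip_width: 0.0257
gripper_force: 0.0
```

>>> servo_tool:
  targets:
    - {"travel": [0,0,0.01],"turn": [0,0,0]}
    - {"travel": [0,0,0.01],"turn": [0,0,0]}
    - {"travel": [0,0,0.01],"turn": [0,0,0]}
    - {"travel": [0,0,0.01],"turn": [0,0,0]}
    - {"travel": [0,0,0.01],"turn": [0,0,0]}
    - {"travel": [0,0,0.01],"turn": [0,0,0]}
    - {"travel": [0,0,0.01],"turn": [0,0,0]}
    - {"travel": [0,0,0.01],"turn": [0,0,0]}
    - {"travel": [0,0,0.01],"turn": [0,0,0]}
    - {"travel": [0,0,0.01],"turn": [0,0,0]}
    - {"travel": [0,0,0],"turn": [0,0,0]}
    - {"travel": [0,0,0],"turn": [0,0,0]}

```text
time: 3.37
position: [0.4239, -0.2448, 0.1027]
tcp_rot: [-0.001, 0.749, 0.662, -0.0]
contact_force: [-0.7, 0.5, -0.6]
grip_width: 0.0258
gripper_force: 0.0
```

```bash
python3 - <<'E'
from h import *
a=cam("scene")["pixels"][120:210,190:310];b=cam("top")["pixels"][155:245,320:440]
cv2.imwrite("pics/g1.png",cv2.resize(np.hstack([a,b]),(800,300),interpolation=cv2.INTER_CUBIC))
E
```

```text
(no output)
```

View pics/g1.png

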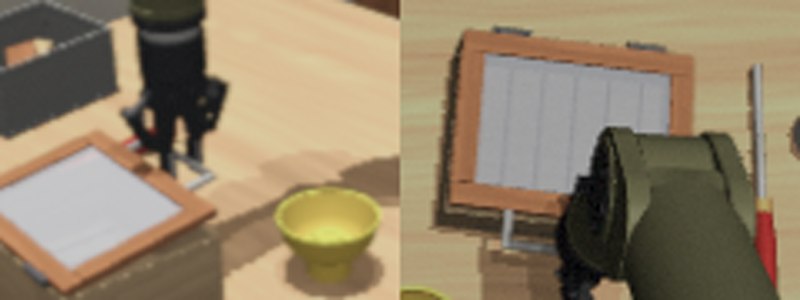

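The crop shows the fingers straddling the bar around scene (241,167), with no contact. Close.

>>> servo_tool:
  targets:
    - {"travel": [0,0,0],"turn": [0,0,0]}
    - {"travel": [0,0,0],"turn": [0,0,0]}
    - {"travel": [0,0,0],"turn": [0,0,0]}
    - {"travel": [0,0,0],"turn": [0,0,0]}
    - {"travel": [0,0,0],"turn": [0,0,0]}
    - {"travel": [0,0,0],"turn": [0,0,0]}
  gripper: 1

```text
time: 3.97
position: [0.4278, -0.2456, 0.1045]
tcp_rot: [0.003, 0.749, 0.662, 0.002]
contact_force: [7.8, -0.5, -3.2]
grip_width: 0.0084
gripper_force: 58.3
```

```bash
python3 -c "
import numpy as np
t=np.linspace(.095,1.495,21)
print(np.c_[-np.diff(np.cos(t)),-np.diff(np.sin(t))].dot(.224).round(4).tolist())"
```

```text
[[0.002, -0.0155], [0.0031, -0.0154], [0.0042, -0.0151], [0.0052, -0.0148], [0.0062, -0.0144], [0.0072, -0.0139], [0.0082, -0.0134], [0.0091, -0.0128], [0.01, -0.0121], [0.0108, -0.0114], [0.0116, -0.0106], [0.0123, -0.0097], [0.0129, -0.0089], [0.0135, -0.0079], [0.014, -0.007], [0.0145, -0.006], [0.0149, -0.0049], [0.0152, -0.0039], [0.0154, -0.0028], [0.0156, -0.0017]]
```

>>> servo_tool:
  targets:
    - {"travel": [0,0.002,-0.0155],"turn": [0,0,0]}
    - {"travel": [0,0.003,-0.0154],"turn": [0,0,0]}
    - {"travel": [0,0.0042,-0.0151],"turn": [0,0,0]}
    - {"travel": [0,0.0052,-0.0148],"turn": [0,0,0]}
    - {"travel": [0,0.0062,-0.0144],"turn": [0,0,0]}
    - {"travel": [0,0.0072,-0.0139],"turn": [0,0,0]}
    - {"travel": [0,0,0],"turn": [0,0,0]}

```text
time: 4.55
position: [0.4588, -0.2497, 0.1959]
tcp_rot: [0.006, 0.749, 0.663, 0.004]
contact_force: [15.2, -3.6, -9.5]
grip_width: 0.0079
gripper_force: 59.2
```

>>> servo_tool:
  targets:
    - {"travel": [0,0.0082,-0.0134],"turn": [0,0,0]}
    - {"travel": [0,0.0091,-0.0128],"turn": [0,0,0]}
    - {"travel": [0,0.01,-0.0121],"turn": [0,0,0]}
    - {"travel": [0,0.0108,-0.0114],"turn": [0,0,0]}
    - {"travel": [0,0.0116,-0.0106],"turn": [0,0,0]}
    - {"travel": [0,0.0123,-0.0097],"turn": [0,0,0]}
    - {"travel": [0,0.0129,-0.0089],"turn": [0,0,0]}
    - {"travel": [0,0,0],"turn": [0,0,0]}

```text
time: 5.22
position: [0.5291, -0.2591, 0.2703]
tcp_rot: [0.001, 0.749, 0.662, 0.001]
contact_force: [11.6, -6.1, -16.1]
grip_width: 0.0076
gripper_force: 59.9
```

>>> servo_tool:
  targets:
    - {"travel": [0,0.0135,-0.0079],"turn": [0,0,0]}
    - {"travel": [0,0.014,-0.007],"turn": [0,0,0]}
    - {"travel": [0,0.0145,-0.006],"turn": [0,0,0]}
    - {"travel": [0,0.0149,-0.0049],"turn": [0,0,0]}
    - {"travel": [0,0.0152,-0.0039],"turn": [0,0,0]}
    - {"travel": [0,0.0154,-0.0028],"turn": [0,0,0]}
    - {"travel": [0,0.0156,-0.0017],"turn": [0,0,0]}
    - {"travel": [0,0.0156,-0.0005],"turn": [0,0,0]}
    - {"travel": [0,0,0],"turn": [0,0,0]}
    - {"travel": [0,0,0],"turn": [0,0,0]}

```text
time: 6.05
position: [0.6451, -0.2745, 0.3069]
tcp_rot: [0.002, 0.75, 0.661, 0.0]
contact_force: [3.8, -5.5, 0.4]
grip_width: 0.0081
gripper_force: 60.1
```

```bash
python3 - <<'E'
from h import *
cv2.imwrite("pics/g2.png",cv2.resize(cam("scene")["pixels"][60:260,120:380],None,fx=2.5,fy=2.5))
E
```

```text
(no output)
```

View pics/g2.png

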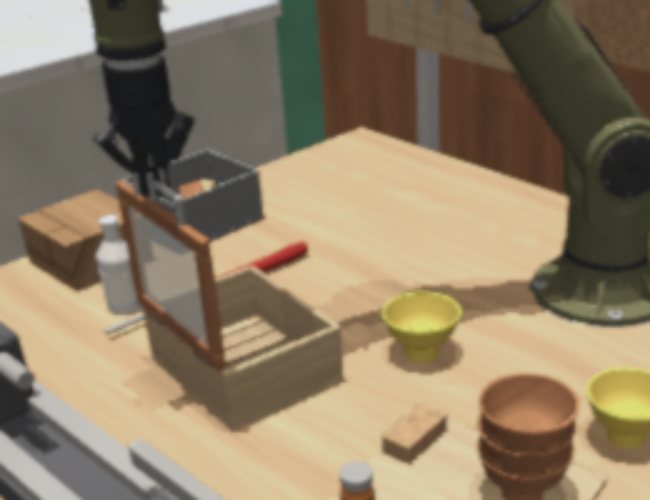

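The door stands upright (crop (170,270)), with the handle still held. I'll release it and rise.

>>> servo_tool:
  targets:
    - {"travel": [0,0,0],"turn": [0,0,0]}
    - {"travel": [0,0,0],"turn": [0,0,0]}
    - {"travel": [0,0,0],"turn": [0,0,0]}
    - {"travel": [0,0,0],"turn": [0,0,0]}
    - {"travel": [0,0,-0.01],"turn": [0,0,0]}
    - {"travel": [0,0,-0.02],"turn": [0,0,0]}
    - {"travel": [0,0,-0.02],"turn": [0,0,0]}
    - {"travel": [0,0,-0.02],"turn": [0,0,0]}
    - {"travel": [0,0,0],"turn": [0,0,0]}
  gripper: 0.3

```text
time: 6.85
position: [0.6449, -0.2719, 0.3813]
tcp_rot: [0.003, 0.749, 0.662, 0.002]
contact_force: [0.1, 0.4, 0.6]
grip_width: 0.0302
gripper_force: 0.0
```

>>> servo_tool:
  targets:
    - {"travel": [0.0298,-0.013,0],"turn": [0,0,0]}
    - {"travel": [0.0298,-0.013,0],"turn": [0,0,0]}
    - {"travel": [0.0298,-0.013,0],"turn": [0,0,0]}
    - {"travel": [0.0298,-0.013,0],"turn": [0,0,0]}
    - {"travel": [0.0298,-0.013,0],"turn": [0,0,0]}
    - {"travel": [0.0298,-0.013,0],"turn": [0,0,0]}
    - {"travel": [0.0298,-0.013,0],"turn": [0,0,0]}
    - {"travel": [0.0298,-0.013,0],"turn": [0,0,0]}
    - {"travel": [0.0298,-0.013,0],"turn": [0,0,0]}
    - {"travel": [0.0298,-0.013,0],"turn": [0,0,0]}
    - {"travel": [0.0298,-0.013,0],"turn": [0,0,0]}
    - {"travel": [0.0298,-0.013,0],"turn": [0,0,0]}
    - {"travel": [0.0298,-0.013,0],"turn": [0,0,0]}
    - {"travel": [0.0298,-0.013,0],"turn": [0,0,0]}
    - {"travel": [0.0298,-0.013,0],"turn": [0,0,0]}
    - {"travel": [0.0298,-0.013,0],"turn": [0,0,0]}
    - {"travel": [0.0298,-0.013,0],"turn": [0,0,0]}
    - {"travel": [0.0298,-0.013,0],"turn": [0,0,0]}

```text
time: 8.35
position: [0.4766, 0.2903, 0.3766]
tcp_rot: [0.0, 0.749, 0.662, 0.0]
contact_force: [0.9, 1.3, 0.7]
grip_width: 0.0299
gripper_force: 0.0
```

>>> servo_tool:
  targets:
    - {"travel": [0,0,0],"turn": [0,0,-0.121]}
    - {"travel": [0,0,0],"turn": [0,0,-0.121]}
    - {"travel": [0,0,0],"turn": [0,0,-0.121]}
    - {"travel": [0,0,0],"turn": [0,0,-0.121]}
    - {"travel": [0,0,0],"turn": [0,0,-0.121]}
    - {"travel": [0,0,0],"turn": [0,0,-0.121]}
    - {"travel": [0,0,0],"turn": [0,0,-0.121]}
    - {"travel": [0,0,0],"turn": [0,0,-0.121]}
    - {"travel": [0,0,0],"turn": [0,0,-0.121]}
    - {"travel": [0,0,0],"turn": [0,0,-0.121]}
    - {"travel": [0,0,0],"turn": [0,0,-0.121]}
    - {"travel": [0,0,0],"turn": [0,0,-0.121]}
    - {"travel": [0,0,0],"turn": [0,0,-0.121]}
    - {"travel": [0,0,0],"turn": [0.1,0,0]}
    - {"travel": [0,0,0],"turn": [0.1,0,0]}
    - {"travel": [0,0,0],"turn": [0.097,0,0]}
    - {"travel": [0,0,0],"turn": [0,0,0]}

```text
time: 9.77
position: [0.4758, 0.2917, 0.3747]
tcp_rot: [-0.01, 0.056, 0.987, -0.15]
contact_force: [-0.3, 0.6, -0.5]
grip_width: 0.0298
gripper_force: 0.0
```

```bash
python3 - <<'E'
from h import *
E=[]
for n,(x,y,w,h) in (("top",(195,180,65,60)),("scene",(300,200,58,75))):
    i=cv2.imread(f"pics/{n}0.png")[y:y+h,x:x+w]; i=cv2.resize(i,None,fx=8,fy=8,interpolation=cv2.INTER_CUBIC)
    hsv=cv2.cvtColor(i,cv2.COLOR_BGR2HSV)
    m=((hsv[...,0]<16)&(hsv[...,1]>85)).astype(np.uint8)
    k,l,st,_=cv2.connectedComponentsWithStats(m); j=1+st[1:,4].argmax(); s=st[j]
    L,Tp,Rr,B=[(v+.0)/8-.5+o for v,o in((s[0],x),(s[1],y),(s[0]+s[2],x),(s[1]+s[3],y))]
    print(n,L,Rr,Tp,B,s[4]/64)
    E+=[(n,0,-1,L),(n,0,1,Rr),(n,1,-1,Tp)]
    if n=="scene":E+=[(n,1,1,B)]
a=np.linspace(0,6.2832,720);ci=np.c_[np.cos(a),np.sin(a)]
def f(p,z=None):
    zr=p[2] if z is None else z;o=[]
    # pile: rims and foot
    ring=np.vstack([np.c_[p[:2]+r*ci,0*a+zr-d] for r,d in((.059,0),(.059,.034),(.059,.068),(.026,.143))])
    for n,ax,sg,v in E:
        q=proj(n,ring)[:,ax]; o.append((q.max() if sg>0 else q.min())-v)
    return np.array(o)
r=least_squares(f,[.507,.229,.15]);print(r.x.round(4),r.fun.round(2))
r=least_squares(lambda p:f(p,.155),[.507,.229]);print(r.x.round(4),r.fun.round(2))
s=ctrl.state();print(s["q"].round(2),s["position"].round(4),Rn.from_quat(np.roll(s["tcp_rot"],-1)).as_matrix().round(3))
E
```

```text
top 207.875 246.5 189.125 228.75 1119.734375
scene 310.25 351.625 208.75 263.0 1703.625
[0.5077 0.2282 0.1526] [ 0.08 -0.62  0.37 -0.31 -0.26 -0.15  0.07]
[0.5086 0.2287] [-0.18 -0.81 -0.05 -0.37 -0.24 -0.64 -0.33]
[-0.2   0.58 -1.01  1.24  0.58  1.85  0.34] [0.4769 0.2904 0.3756] [[-0.993  0.112 -0.035]
 [ 0.118  0.95  -0.289]
 [ 0.001 -0.291 -0.957]]
```

>>> servo_tool:
  targets:
    - {"travel": [-0.0048,0.0079,0.0195],"turn": [0,0,0]}
    - {"travel": [-0.0048,0.0079,0.0195],"turn": [0,0,0]}
    - {"travel": [-0.0048,0.0079,0.0195],"turn": [0,0,0]}
    - {"travel": [-0.0048,0.0079,0.0195],"turn": [0,0,0]}
    - {"travel": [-0.0048,0.0079,0.0195],"turn": [0,0,0]}
    - {"travel": [-0.0048,0.0079,0.0195],"turn": [0,0,0]}
    - {"travel": [-0.0048,0.0079,0.0195],"turn": [0,0,0]}
    - {"travel": [-0.0048,0.0079,0.0195],"turn": [0,0,0]}
    - {"travel": [0,0,0],"turn": [0,0,0]}
    - {"travel": [0,0,0],"turn": [0,0,0]}
  gripper: 0.3

```text
time: 10.7
position: [0.5178, 0.2974, 0.2085]
tcp_rot: [-0.01, 0.061, 0.987, -0.148]
contact_force: [0.3, 0.4, -0.2]
grip_width: 0.0298
gripper_force: 0.0
```

```bash
cat >> h.py <<'E'
def rel(target):
    s=ctrl.state();R=Rn.from_quat(np.roll(s["tcp_rot"],-1)).as_matrix()
    print("q",s["q"].round(2),"pos",s["position"].round(4),"toolz",R[:,2].round(3),"tooly",R[:,1].round(3),"go",(R.T@(np.array(target)-s["position"])).round(4))
E
python3 - <<'E'
from h import *
rel([.5138,.2780,.1315])
a=cam("scene")["pixels"][140:290,250:400]
b=cam("top")["pixels"][150:300,150:300]
cv2.imwrite("pics/g3.png",cv2.resize(np.hstack([a,b]),(800,400),interpolation=cv2.INTER_CUBIC))
E
```

```text
q [-0.19  0.74 -0.96  1.43  0.69  1.57  0.24] pos [0.5178 0.2974 0.2085] toolz [-0.037 -0.29  -0.956] tooly [ 0.117  0.949 -0.292] go [0.0015 0.0037 0.0794]
```

View pics/g3.png

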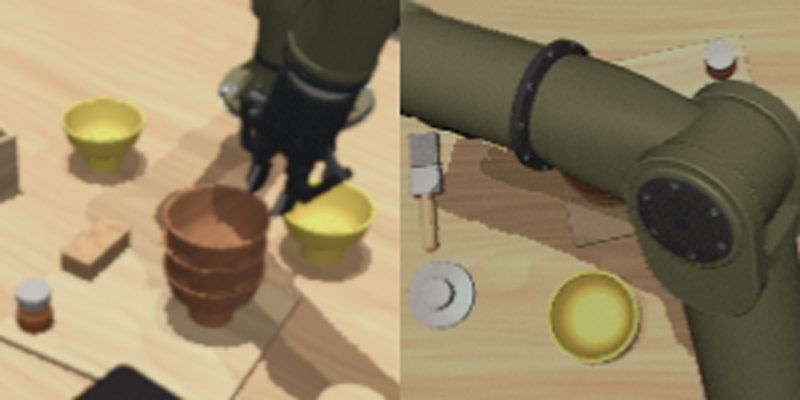

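The scene crop shows the fingertips at (255,190) and (277,213) on either side of the top rim's +y edge. Descend and grip.

>>> servo_tool:
  targets:
    - {"travel": [0.0007,0.0018,0.01],"turn": [0,0,0]}
    - {"travel": [0.0008,0.0019,0.01],"turn": [0,0,0]}
    - {"travel": [0,0,0.01],"turn": [0,0,0]}
    - {"travel": [0,0,0.01],"turn": [0,0,0]}
    - {"travel": [0,0,0.01],"turn": [0,0,0]}
    - {"travel": [0,0,0.01],"turn": [0,0,0]}
    - {"travel": [0,0,0.01],"turn": [0,0,0]}
    - {"travel": [0,0,0.009],"turn": [0,0,0]}
    - {"travel": [0,0,0],"turn": [0,0,0]}
    - {"travel": [0,0,0],"turn": [0,0,0]}

```text
time: 11.63
position: [0.5134, 0.2793, 0.1312]
tcp_rot: [-0.009, 0.06, 0.987, -0.148]
contact_force: [1.0, -0.5, 0.7]
grip_width: 0.0298
gripper_force: 0.0
```

```bash
python3 - <<'E'
from h import *
rel([.5138,.2780,.1315]); print(ctrl.state()["contact_force"])
E
```

```text
q [-0.17  0.8  -0.93  1.57  0.74  1.42  0.17] pos [0.5134 0.2793 0.1312] toolz [-0.036 -0.291 -0.956] tooly [ 0.115  0.949 -0.293] go [-0.0005 -0.0013  0.0001]
[ 0.97926958 -0.54354642  0.68072825]
```

>>> servo_tool:
  targets:
    - {"travel": [0,-0.001,0],"turn": [0,0,0]}
    - {"travel": [0,0,0],"turn": [0,0,0]}
    - {"travel": [0,0,0],"turn": [0,0,0]}
  gripper: 0.7

```text
time: 11.88
position: [0.5135, 0.2791, 0.1326]
tcp_rot: [-0.009, 0.06, 0.987, -0.147]
contact_force: [0.6, -0.2, 0.0]
grip_width: 0.0125
gripper_force: 0.0
```

>>> servo_tool:
  targets:
    - {"travel": [0,0,0],"turn": [0,0,0]}
    - {"travel": [0,0,0],"turn": [0,0,0]}
    - {"travel": [0,0,0],"turn": [0,0,0]}
    - {"travel": [0,0,0],"turn": [0,0,0]}
    - {"travel": [0,0,0],"turn": [0,0,0]}
    - {"travel": [0,0,0],"turn": [0,0,0]}
  gripper: 1

```text
time: 12.38
position: [0.5136, 0.2791, 0.1325]
tcp_rot: [-0.009, 0.06, 0.987, -0.147]
contact_force: [0.8, 1.8, 5.2]
grip_width: 0.0037
gripper_force: 61.6
```

>>> servo_tool:
  targets:
    - {"travel": [0,-0.0009,-0.0029],"turn": [0,0,0]}
    - {"travel": [0,-0.0015,-0.0048],"turn": [0,0,0]}
    - {"travel": [0,-0.0015,-0.0048],"turn": [0,0,0]}
    - {"travel": [0,-0.0023,-0.0076],"turn": [0,0,0]}
    - {"travel": [0,-0.0023,-0.0076],"turn": [0,0,0]}
    - {"travel": [0,-0.0023,-0.0076],"turn": [0,0,0]}
    - {"travel": [0,-0.0023,-0.0076],"turn": [0,0,0]}
    - {"travel": [0,-0.0023,-0.0076],"turn": [0,0,0]}
    - {"travel": [0,-0.0023,-0.0076],"turn": [0,0,0]}
    - {"travel": [0,-0.0023,-0.0076],"turn": [0,0,0]}
    - {"travel": [0,-0.0023,-0.0076],"turn": [0,0,0]}
    - {"travel": [0,0,0],"turn": [0,0,0]}
    - {"travel": [0,0,0],"turn": [0,0,0]}
    - {"travel": [0,0,0],"turn": [0,0,0]}

```text
time: 13.55
position: [0.5134, 0.2786, 0.2083]
tcp_rot: [-0.009, 0.06, 0.987, -0.148]
contact_force: [-0.3, -0.8, -2.1]
grip_width: 0.0031
gripper_force: 60.4
```

```bash
python3 - <<'E'
from h import *
# target: bowl centre at box local (-.008,-.01); bowl centre relative to TCP kept from grasp
d=np.array([.508,.2285])-np.array([.5136,.2791])
c,s_=np.cos(-.1228),np.sin(-.1228)
# box centre from hinge line middle, .095 along -x
bc=np.array([.647,-.272])-.095*np.array([c,s_]); t=bc+np.array([[c,-s_],[s_,c]])@[-.008,-.01]
print("box c",bc,"bowl target",t)
rel([*(t-d),.205])
a=cam("scene")["pixels"][130:280,220:420]
cv2.imwrite("pics/g4.png",cv2.resize(a,(800,600),interpolation=cv2.INTER_CUBIC))
E
```

```text
box c [ 0.55271539 -0.2603633 ] bowl target [ 0.54355072 -0.26930806]
q [-0.16  0.72 -0.97  1.48  0.68  1.55  0.25] pos [0.5134 0.2786 0.2083] toolz [-0.035 -0.291 -0.956] tooly [ 0.115  0.949 -0.293] go [-0.0955 -0.4669  0.1466]
```

View pics/g4.png

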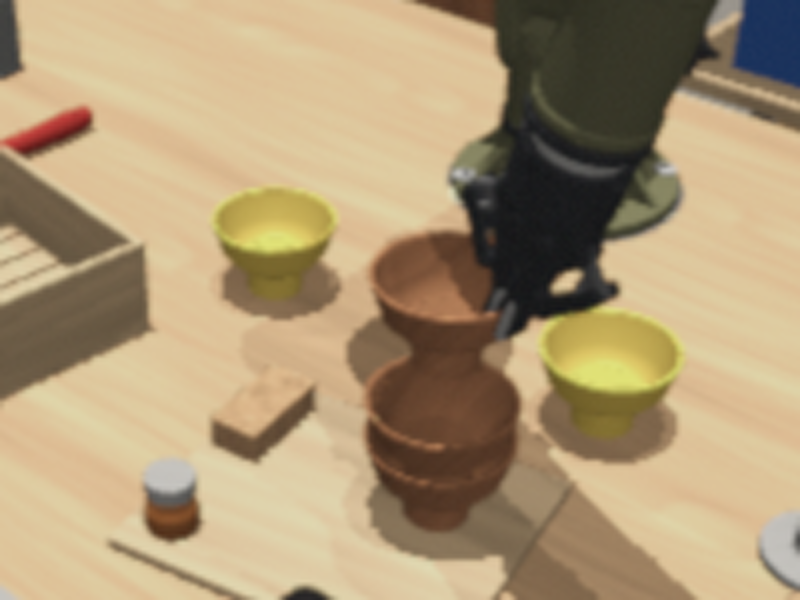

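The crop shows the top bowl held level and clear of the pile. The other two bowls are unmoved at (440,430). Carry it over the box.

>>> servo_tool:
  targets:
    - {"travel": [-0.002,-0.0097,0.003],"turn": [0,0,0]}
    - {"travel": [-0.002,-0.0097,0.003],"turn": [0,0,0]}
    - {"travel": [-0.004,-0.0195,0.0061],"turn": [0,0,0]}
    - {"travel": [-0.004,-0.0195,0.0061],"turn": [0,0,0]}
    - {"travel": [-0.004,-0.0195,0.0061],"turn": [0,0,0]}
    - {"travel": [-0.004,-0.0195,0.0061],"turn": [0,0,0]}
    - {"travel": [-0.004,-0.0195,0.0061],"turn": [0,0,0]}
    - {"travel": [-0.004,-0.0195,0.0061],"turn": [0,0,0]}
    - {"travel": [-0.004,-0.0195,0.0061],"turn": [0,0,0]}
    - {"travel": [-0.004,-0.0195,0.0061],"turn": [0,0,0]}
    - {"travel": [-0.004,-0.0195,0.0061],"turn": [0,0,0]}
    - {"travel": [-0.004,-0.0195,0.0061],"turn": [0,0,0]}
    - {"travel": [-0.004,-0.0195,0.0061],"turn": [0,0,0]}
    - {"travel": [-0.004,-0.0195,0.0061],"turn": [0,0,0]}
    - {"travel": [-0.004,-0.0195,0.0061],"turn": [0,0,0]}
    - {"travel": [-0.004,-0.0195,0.0061],"turn": [0,0,0]}
    - {"travel": [-0.004,-0.0195,0.0061],"turn": [0,0,0]}
    - {"travel": [-0.002,-0.0097,0.003],"turn": [0,0,0]}
    - {"travel": [0,0,0],"turn": [0,0,0]}

```text
time: 15.18
position: [0.5376, -0.0677, 0.2062]
tcp_rot: [-0.01, 0.062, 0.987, -0.149]
contact_force: [0.3, -0.7, -1.2]
grip_width: 0.0034
gripper_force: 60.4
```

```bash
python3 - <<'E'
from h import *
rel([.5492,-.2187,.205])
E
```

```text
q [ 0.51  0.59 -1.01  1.75  0.76  1.34  0.7 ] pos [ 0.5376 -0.0677  0.2062] toolz [-0.038 -0.292 -0.956] tooly [ 0.12   0.948 -0.295] go [-0.0305 -0.1414  0.0449]
```

>>> servo_tool:
  targets:
    - {"travel": [-0.0034,-0.0157,0.005],"turn": [0,0,0]}
    - {"travel": [-0.0034,-0.0157,0.005],"turn": [0,0,0]}
    - {"travel": [-0.0034,-0.0157,0.005],"turn": [0,0,0]}
    - {"travel": [-0.0034,-0.0157,0.005],"turn": [0,0,0]}
    - {"travel": [-0.0034,-0.0157,0.005],"turn": [0,0,0]}
    - {"travel": [-0.0034,-0.0157,0.005],"turn": [0,0,0]}
    - {"travel": [-0.0034,-0.0157,0.005],"turn": [0,0,0]}
    - {"travel": [-0.0034,-0.0157,0.005],"turn": [0,0,0]}
    - {"travel": [-0.0034,-0.0157,0.005],"turn": [0,0,0]}
    - {"travel": [0,0,0],"turn": [0,0,0]}
    - {"travel": [0,0,0],"turn": [0,0,0]}

```text
time: 16.1
position: [0.5505, -0.2143, 0.2046]
tcp_rot: [-0.009, 0.06, 0.987, -0.147]
contact_force: [-0.6, 0.4, -2.3]
grip_width: 0.0033
gripper_force: 60.4
```

```bash
python3 - <<'E'
from h import *
rel([.5492,-.2187,.066])
i=cam("scene")["pixels"][60:240,120:360].copy()
a=cam("top")["pixels"][130:265,300:480]
cv2.imwrite("pics/g5.png",np.hstack([cv2.resize(i,(400,300)),cv2.resize(a,(400,300))]))
E
```

```text
q [ 0.75  0.62 -1.    1.7   0.83  1.31  0.95] pos [ 0.5505 -0.2143  0.2046] toolz [-0.036 -0.29  -0.956] tooly [ 0.116  0.949 -0.292] go [0.0007 0.0361 0.1339]
```

View pics/g5.png

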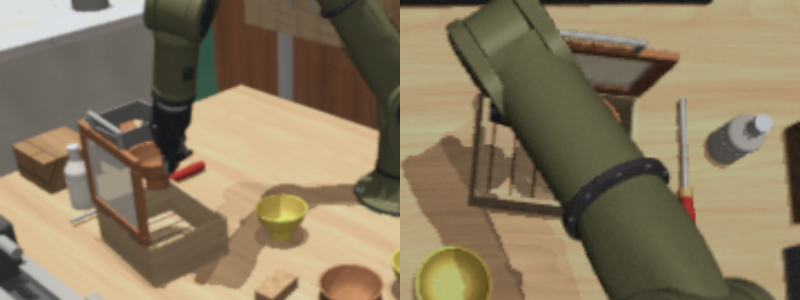

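The crop shows the bowl held over the open box and the door upright. I'll check the box model against the top-view corners: front-left at crop (470,205) → px (331.5,222), rear-right at (637,97) → px (406.7,173.7).

```bash
python3 - <<'E'
from h import *
bc=np.array([.5527,-.2604]);c,s=np.cos(-.1228),np.sin(-.1228);R=np.array([[c,-s],[s,c]])
for l in((-.095,.12),(-.095,-.12),(.095,.12),(.095,-.12)): 
    w=bc+R@l; print(l,w.round(3),proj("top",[*w,.095]).round(1),proj("scene",[*w,.095]).round(1))
for y in (.06,-.06): print("rim y",y,proj("top",[.544,-.265+y,.226]).round(1),proj("scene",[.544,-.265+y,.226]).round(1))
E
```

```text
(-0.095, 0.12) [ 0.473 -0.13 ] [[333.9 219. ]] [[256.  189.3]]
(-0.095, -0.12) [ 0.444 -0.368] [[404.3 226.6]] [[220.1 165.2]]
(0.095, 0.12) [ 0.662 -0.153] [[338.6 165.4]] [[209.7 209.1]]
(0.095, -0.12) [ 0.632 -0.391] [[407.2 172.8]] [[176.3 181.4]]
rim y 0.06 [[362.2 189.1]] [[223.2 156.6]]
rim y -0.06 [[400.5 188.7]] [[201.7 146.4]]
```

>>> servo_tool:
  targets:
    - {"travel": [0,0.0029,0.0096],"turn": [0,0,0]}
    - {"travel": [0,0.0029,0.0096],"turn": [0,0,0]}
    - {"travel": [0,0.0029,0.0096],"turn": [0,0,0]}
    - {"travel": [0,0.0029,0.0096],"turn": [0,0,0]}
    - {"travel": [0,0.0029,0.0096],"turn": [0,0,0]}
    - {"travel": [0,0.0029,0.0096],"turn": [0,0,0]}
    - {"travel": [0,0.0029,0.0096],"turn": [0,0,0]}
    - {"travel": [0,0.0029,0.0096],"turn": [0,0,0]}
    - {"travel": [0,0.0029,0.0096],"turn": [0,0,0]}
    - {"travel": [0,0.0029,0.0096],"turn": [0,0,0]}
    - {"travel": [0,0.0029,0.0096],"turn": [0,0,0]}
    - {"travel": [0,0.0029,0.0096],"turn": [0,0,0]}
    - {"travel": [0,0,0],"turn": [0,0,0]}
    - {"travel": [0,0,0],"turn": [0,0,0]}

```text
time: 17.47
position: [0.5505, -0.2149, 0.084]
tcp_rot: [-0.009, 0.06, 0.987, -0.148]
contact_force: [0.5, -0.2, -2.1]
grip_width: 0.0035
gripper_force: 60.4
```

>>> servo_tool:
  targets:
    - {"travel": [0,0.0007,0.0024],"turn": [0,0,0]}
    - {"travel": [0,0.0007,0.0024],"turn": [0,0,0]}
    - {"travel": [0,0.0007,0.0024],"turn": [0,0,0]}
    - {"travel": [0,0.0007,0.0024],"turn": [0,0,0]}
    - {"travel": [0,0.0007,0.0024],"turn": [0,0,0]}
    - {"travel": [0,0.0007,0.0024],"turn": [0,0,0]}
    - {"travel": [0,0,0],"turn": [0,0,0]}
    - {"travel": [0,0,0],"turn": [0,0,0]}

```text
time: 18.13
position: [0.5507, -0.2152, 0.0695]
tcp_rot: [-0.009, 0.06, 0.987, -0.148]
contact_force: [-0.8, -0.6, -1.9]
grip_width: 0.0029
gripper_force: 60.4
```

>>> servo_tool:
  targets:
    - {"travel": [0,0.0004,0.0014],"turn": [0,0,0]}
    - {"travel": [0,0.0004,0.0014],"turn": [0,0,0]}
    - {"travel": [0,0.0004,0.0014],"turn": [0,0,0]}
    - {"travel": [0,0,0],"turn": [0,0,0]}
    - {"travel": [0,0,0],"turn": [0,0,0]}

```text
time: 18.55
position: [0.5507, -0.2153, 0.0651]
tcp_rot: [-0.009, 0.06, 0.987, -0.148]
contact_force: [-0.2, -0.3, -1.5]
grip_width: 0.0032
gripper_force: 60.4
```

>>> servo_tool:
  targets:
    - {"travel": [0,0.0004,0.0014],"turn": [0,0,0]}
    - {"travel": [0,0,0],"turn": [0,0,0]}
    - {"travel": [0,0,0],"turn": [0,0,0]}

```text
time: 18.8
position: [0.5507, -0.2153, 0.0637]
tcp_rot: [-0.009, 0.06, 0.987, -0.148]
contact_force: [0.1, -0.2, -1.8]
grip_width: 0.0033
gripper_force: 60.4
```

>>> servo_tool:
  targets:
    - {"travel": [0,0.0003,0.001],"turn": [0,0,0]}
    - {"travel": [0,0,0],"turn": [0,0,0]}
    - {"travel": [0,0,0],"turn": [0,0,0]}

```text
time: 19.05
position: [0.5507, -0.2153, 0.0627]
tcp_rot: [-0.009, 0.06, 0.987, -0.148]
contact_force: [0.4, 0.6, -2.0]
grip_width: 0.0029
gripper_force: 60.5
```

>>> servo_tool:
  targets:
    - {"travel": [0,0.0003,0.001],"turn": [0,0,0]}
    - {"travel": [0,0,0],"turn": [0,0,0]}
    - {"travel": [0,0,0],"turn": [0,0,0]}

```text
time: 19.3
position: [0.5509, -0.2152, 0.0624]
tcp_rot: [-0.009, 0.06, 0.987, -0.148]
contact_force: [-0.9, 1.0, 4.9]
grip_width: 0.003
gripper_force: 61.5
```

>>> servo_tool:
  targets:
    - {"travel": [0,0.0003,0.001],"turn": [0,0,0]}
    - {"travel": [0,0,0],"turn": [0,0,0]}
    - {"travel": [0,0,0],"turn": [0,0,0]}

```text
time: 19.55
position: [0.551, -0.2149, 0.0623]
tcp_rot: [-0.008, 0.06, 0.987, -0.148]
contact_force: [-3.5, 3.8, 12.8]
grip_width: 0.0035
gripper_force: 63.0
```

The floor contact is where I expected it. I'll ease off, open gently, then withdraw along the tool axis.

>>> servo_tool:
  targets:
    - {"travel": [0,-0.0003,-0.001],"turn": [0,0,0]}
    - {"travel": [0,0,0],"turn": [0,0,0]}

```text
time: 19.72
position: [0.551, -0.2152, 0.0624]
tcp_rot: [-0.009, 0.06, 0.987, -0.148]
contact_force: [-2.6, 2.0, 7.4]
grip_width: 0.0035
gripper_force: 62.0
```

>>> servo_tool:
  targets:
    - {"travel": [0,0,0],"turn": [0,0,0]}
    - {"travel": [0,0,0],"turn": [0,0,0]}
    - {"travel": [0,0,0],"turn": [0,0,0]}
    - {"travel": [0,0,0],"turn": [0,0,0]}
  gripper: 0.6

```text
time: 20.05
position: [0.5507, -0.2154, 0.0614]
tcp_rot: [-0.009, 0.06, 0.987, -0.148]
contact_force: [-0.7, -1.1, -1.4]
grip_width: 0.0174
gripper_force: 0.0
```

>>> servo_tool:
  targets:
    - {"travel": [0,0,0],"turn": [0,0,0]}
    - {"travel": [0,0,0],"turn": [0,0,0]}
    - {"travel": [0,0,0],"turn": [0,0,0]}
    - {"travel": [0,0,-0.005],"turn": [0,0,0]}
    - {"travel": [0,0,-0.01],"turn": [0,0,0]}
    - {"travel": [0,0,-0.01],"turn": [0,0,0]}
    - {"travel": [0,0,-0.015],"turn": [0,0,0]}
    - {"travel": [0,0,-0.02],"turn": [0,0,0]}
    - {"travel": [0,0,-0.02],"turn": [0,0,0]}
    - {"travel": [0,0,-0.02],"turn": [0,0,0]}
    - {"travel": [0,0,-0.02],"turn": [0,0,0]}
    - {"travel": [0,0,-0.02],"turn": [0,0,0]}
    - {"travel": [0,0.02,-0.02],"turn": [0,0,0]}
    - {"travel": [0,0.03,0],"turn": [0,0,0]}
    - {"travel": [0,0.03,0],"turn": [0,0,0]}
    - {"travel": [0,0.03,0],"turn": [0,0,0]}
    - {"travel": [0,0.03,0],"turn": [0,0,0]}
    - {"travel": [0,0,0],"turn": [0,0,0]}
  gripper: 0.4

```text
time: 21.55
position: [0.5725, -0.0281, 0.1742]
tcp_rot: [-0.008, 0.055, 0.988, -0.145]
contact_force: [-0.2, 0.6, 0.6]
grip_width: 0.0257
gripper_force: 0.0
```

```bash
python3 - <<'E'
from h import *
i=cam("scene")["pixels"][90:270,130:370]
a=cam("top")["pixels"][130:265,300:480]
cv2.imwrite("pics/g6.png",np.hstack([cv2.resize(i,(400,300)),cv2.resize(a,(400,300))]))
E
```

```text
(no output)
```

View pics/g6.png

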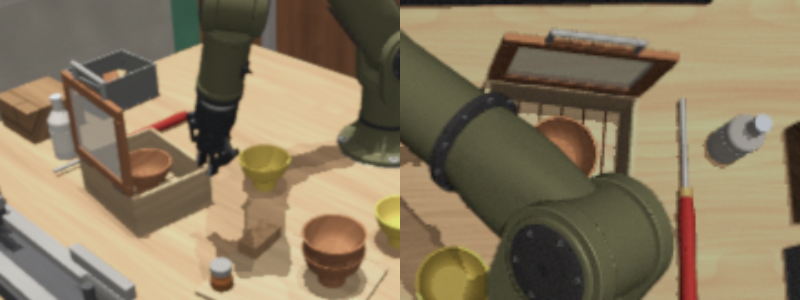

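The picture shows the bowl standing upright on the box floor at crop (150,165) / (565,145). The door is upright, the two remaining bowls are in place and the arm is clear. Handing in.

```bash
python3 -c "
from rig import ctrl
print(ctrl.sign_off())"
```

```text
the job is handed in; nothing more can be done
None
```

The door is standing open, the top bowl is upright on the drying box floor, and the other two bowls look unmoved. I've handed the job in at about 22 s of the 69 s limit; it returned no verdict.

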